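# Refill the moulder's tool caddy

### The job

Tidy the moulding tools back into the wooden caddy: put the blue dabber, the green brush, the yellow sprue pattern and the white-handled float each into the tray of its own colour, right way up and resting flat on the tray's floor. The red dabber and the red brush belong to the lacquer bench: leave them where they are.

Things in the scene. Friction and masses are not known exactly. Their poses are not given: they have to be found in the camera images.
- dabber_blue: Blue hand dabber: a turned tool that stands upright on a round plain-wood foot 42 mm across and 14 mm high, then a 22 mm neck, then a round blue-painted grip 32 mm across from 33 to 56 mm up; 66 mm tall in all, about 90 g. Origin: centre of the underside, z up; round about z. Belongs upright in the blue tray.
- brush_green: Green block brush: a green-painted wooden back 90 (x) x 28 (y) x 19 mm on stiff brown bristles (rigid, 96 x 34 mm, 14 mm high), bristles down; 33 mm tall in all, about 80 g. Origin: centre of the underside, x along its length, z up. Belongs in the green tray, bristles down. Grip it across its back.
- sprue_yellow: Yellow sprue pattern: an upright turned peg, foot 44 mm across, tapering to a 28 mm round upper part from 30 mm up to its flat top at 64 mm; about 80 g. Origin: centre of the underside, z up; round about z. Belongs upright, wide foot down, in the yellow tray.
- float_white: White-handled finishing float: a flat steel plate 90 (x) x 36 (y) x 5 mm with a white bar handle 74 (x) x 22 (y) x 20 mm above it (handle from 23 to 43 mm up); about 130 g. Origin: centre of the plate's underside, x along its length, z up. Belongs in the white tray, plate down. Grip it across the handle.
- dabber_red: Red hand dabber: a turned tool that stands upright on a round plain-wood foot 42 mm across and 14 mm high, then a 22 mm neck, then a round red-painted grip 32 mm across from 33 to 56 mm up; 66 mm tall in all, about 90 g. Origin: centre of the underside, z up; round about z. Belongs to the lacquer bench: leave it alone.
- brush_red: Red block brush: a red-painted wooden back 90 (x) x 28 (y) x 19 mm on stiff brown bristles (rigid, 96 x 34 mm, 14 mm high), bristles down; 33 mm tall in all, about 80 g. Origin: centre of the underside, x along its length, z up. Belongs to the lacquer bench: leave it alone.
- tray_blue: Blue shallow open tray, fixed, 118 (x) x 94 (y) x 16 mm outside, walls and floor 3 mm (112 x 88 mm inside). Origin: centre of its underside, 7 mm above the bench, so its inner floor is 10 mm above the bench (3 mm above the origin); x along its length. One of four trays set 2 by 2, 4 mm apart, in a pale wooden caddy 256 x 208 mm whose rim is 24 mm above the bench.
- tray_green: Green shallow open tray, fixed, 118 (x) x 94 (y) x 16 mm outside, walls and floor 3 mm (112 x 88 mm inside). Origin: centre of its underside, 7 mm above the bench, so its inner floor is 10 mm above the bench (3 mm above the origin); x along its length. One of four trays set 2 by 2, 4 mm apart, in a pale wooden caddy 256 x 208 mm whose rim is 24 mm above the bench.
- tray_yellow: Yellow shallow open tray, fixed, 118 (x) x 94 (y) x 16 mm outside, walls and floor 3 mm (112 x 88 mm inside). Origin: centre of its underside, 7 mm above the bench, so its inner floor is 10 mm above the bench (3 mm above the origin); x along its length. One of four trays set 2 by 2, 4 mm apart, in a pale wooden caddy 256 x 208 mm whose rim is 24 mm above the bench.
- tray_white: White shallow open tray, fixed, 118 (x) x 94 (y) x 16 mm outside, walls and floor 3 mm (112 x 88 mm inside). Origin: centre of its underside, 7 mm above the bench, so its inner floor is 10 mm above the bench (3 mm above the origin); x along its length. One of four trays set 2 by 2, 4 mm apart, in a pale wooden caddy 256 x 208 mm whose rim is 24 mm above the bench.
There are look-alikes about, which are no part of the job. Leave any pink or purple look-alike of the dabber_blue alone.

How it is judged:
By the outcome, as a careful person would: the job done as asked, in the order asked, and still so for the second after the job is handed in, with the robot touching nothing.
It also fails if it takes over 104 s, if anything falls off the work surface, if the arm or the gripper's body presses on something with over 40 N, if the wrist force passes 120 N, or if a joint passes its speed limit or range.

### The arm

A 6-joint arm with a two-finger parallel gripper is mounted at the origin on the work surface. World frame = base frame: x ahead of the robot, y to its left, z up, the work surface at z = 0. Lengths are in mm, angles in rad, forces in N, time in s.
With the tool pointing down it reaches from about 350 to 875 mm from the base axis. Payload 4.2 kg.
Tool frame: the origin (TCP) lies at the very end of the fingers, on their centre line; the grasp point (between the pads) lies 19 mm behind it; z points along the fingers, y is the line along which they close (so a half turn about z gives the same grasp; the last joint's range is limited). The gripper opens to 87 mm and grips with 3 to 60 N. Pads are 19 mm wide; open, the fingers measure 117 mm over their backs; the gripper's body (75 mm by 190 mm) begins 51 mm behind the grasp point.
Start: joints at [1.591, 0.385, 0.008, 0, -1.194, -0.259], TCP at [147.804, 607.25, 222.55] pointing down, gripper open.
Joint ranges: [-3.14, 3.14], [-1.21, 2.06], [-1.07, 1.41], [-3.16, 2.05], [-2.99, -0.16], [-3.1, 3.1]. Speed limits (rad/s): [2.79, 2.79, 3.14, 3.14, 3.14, 3.14].

### API

Orientations are given as a unit quaternion [w, x, y, z].
In Python, from cell import robot gives the robot as it stands. Calls block until the motion is done:
- robot.movep(position, orientation): joint-space move of the TCP to a pose.
- robot.move_linear(position, max_speed=150, rotation=None, guard=None): straight line of the TCP; rotation=None keeps the orientation; max_speed is the mean speed in mm/s. With guard (N) it stops when the force on the tool has changed by that much, and returns True; else False.
- robot.set_joints(angles): joint-space move.
- robot.gripper_to(opening, strength=None): finger opening in mm; strength is the grip in N (None keeps the last); returns when the fingers have stopped.
- robot.hold(seconds).
- robot.ik(position, orientation): joint angles nearest the present ones, or None.
- robot.get_state(): the state.
- robot.capture(name): name is "scene" or "top" or "wrist"; returns the picture (400x640x3 uint8, blue, green, red); there is no depth.
- robot.camera_model(name): a dict with "fx", "fy", "cx", "cy" (pixels), "T" (4x4, takes a point from camera to world coordinates); the wrist camera has in their place "hand_eye" (4x4, takes a point from camera to tool coordinates, whose origin is the TCP and whose axes are the flange's). Camera axes: x right, y down, z forward; pixel columns grow to the right and rows downward; lengths in mm; the calibration is good to about 2 mm. A picture is of the moment at which its call begins: read the wrist's pose just before it. camera_model takes no time and is no camera call.
A pose or a line that the arm cannot do raises robot.IKError and nothing moves.
- robot.hand_in(): hands the job in; it is judged then, once.
Trained networks look in the newest picture that a camera, given by its name, has taken for a name from the list of things; names that differ only in an ending like _2 or _b are one class to them, and where a whole thing is asked for, a point or a joint stands for the part that bears it (a point fixed in the world has none). Each returns a list of dicts, best first, with "conf" (0 to 1); they miss things now and then, are a little off and sometimes report something else, mostly with a low value. They report only what shows in the picture. A call takes as long as a camera call. They do not tell look-alikes from the thing itself.
- robot.boxes_of(camera, name): "centre" ([x, y, z] in mm, in the coordinates of the camera as it stood for that picture, good to about 4 mm: the middle of the surface that is visible of it).
The state is a dict: "time": time; "qpos": joint angles; "qd": joint speeds; "joint_efforts": joint torques, N m; "tool_pos": TCP position; "tcp_rot": TCP orientation; "force": force on the tool from outside, world axes, zero at the start; "torque": the same for the moment, N m; "gripper_width": finger opening in mm; "finger_force": force on a finger pad.
Only numpy, scipy, OpenCV 4.12 (cv2) and the standard library are available. Lean on these libraries where they do the work, as an engineer would, in place of code of your own. Each camera call takes 0.05 s, during which the arm holds its last target. There are 200 camera calls.

## Working session

There is one attempt and no reset: what is moved stays moved. The work goes in short steps, each a Python script; the robot and the scene stay as the last script left them, time stands still between calls to the robot, and variables do not carry over. Pictures are saved under pics/ and viewed, at most 14 in all, crops included, and the job is handed in when it is done.

```bash
mkdir -p pics; ls; python3 - <<'E'
from cell import robot
import cv2,numpy as np
for c in ("top","scene"):
    im=robot.capture(c); cv2.imwrite(f"pics/{c}0.png",im)
    m=robot.camera_model(c); print(c,m)
T=np.array(robot.camera_model("top")["T"])
for c in ("top",):
  for n in ["dabber_blue","brush_green","sprue_yellow","float_white","dabber_red","brush_red","tray_blue","tray_green","tray_yellow","tray_white"]:
    for d in robot.boxes_of(c,n)[:4]: print(n,round(d["conf"],2),(T@np.append(d["centre"],1))[:3].round())
print(robot.camera_model("wrist")); print(robot.get_state())
E
```

```text
pics
top {'fx': 384.3332844413186, 'fy': 384.3332844413186, 'cx': 314.904001811469, 'cy': 200.02067853608122, 'T': array([[-1.38155432e-02, -9.93494922e-01,  1.13035263e-01,
         3.58687360e+02],
       [-9.99904549e-01,  1.37095464e-02, -1.71503773e-03,
         4.66250667e+00],
       [ 1.54219090e-04, -1.13048168e-01, -9.93589497e-01,
         9.59995219e+02],
       [ 0.00000000e+00,  0.00000000e+00,  0.00000000e+00,
         1.00000000e+00]])}
scene {'fx': 419.49453847258593, 'fy': 419.49453847258593, 'cx': 332.16440271233745, 'cy': 192.31124167225798, 'T': array([[-8.54335576e-01,  3.56180070e-01, -3.78479169e-01,
         8.50582671e+02],
       [ 5.19686076e-01,  5.76924719e-01, -6.30146214e-01,
         6.46672238e+02],
       [-6.09153414e-03, -7.35046683e-01, -6.77989135e-01,
         7.56718872e+02],
       [ 0.00000000e+00,  0.00000000e+00,  0.00000000e+00,
         1.00000000e+00]])}
dabber_blue 0.78 [ 372. -245.   58.]
dabber_blue 0.78 [ 460. -254.   55.]
dabber_blue 0.73 [ 275. -245.   49.]
dabber_blue 0.61 [ 362. -357.   47.]
brush_green 0.79 [580. 250.  31.]
spr
[... 855 characters left out ...]
0]])}
{'time': 0.6, 'qpos': array([ 1.59061347e+00,  3.84710085e-01,  7.87234159e-03,  1.66129614e-05,
       -1.19397176e+00, -2.58596158e-01]), 'qd': array([-0.00126003, -0.00078692,  0.00130855,  0.00062257,  0.00136887,
        0.00096464]), 'joint_efforts': array([ 5.12591632e-04, -3.90210879e+01,  1.87534940e+01,  4.22251940e+00,
        1.53427769e-02, -2.73951895e-05]), 'tool_pos': array([147.80057914, 607.25006328, 222.5356037 ]), 'tcp_rot': array([ 5.45346923e-06,  9.92881898e-01, -1.19103046e-01,  8.56320626e-06]), 'force': array([-0.07997393,  1.1251496 ,  0.16056981]), 'torque': array([0.04562431, 0.01649704, 0.03616727]), 'finger_force': 0.0, 'gripper_width': 87.20022820918868}
```

View pics/top0.png

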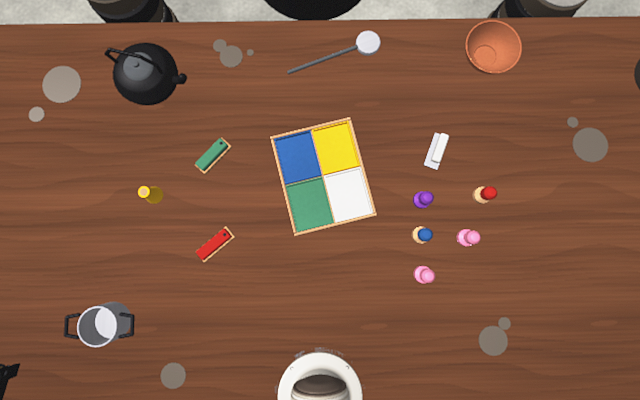

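View pics/scene0.png

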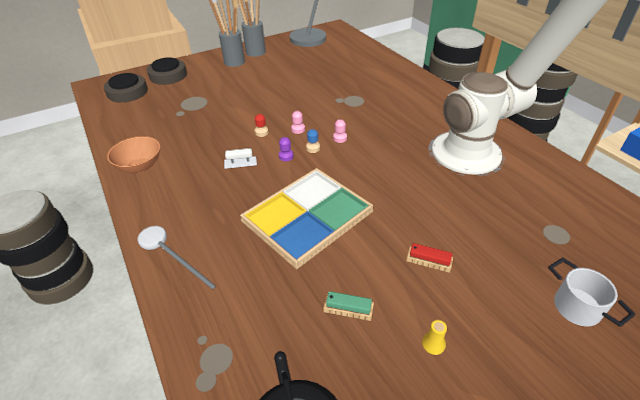

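The pictures show the caddy at about (323,177) in the top view, with blue top-left, yellow top-right, green bottom-left and white bottom-right. The blue dabber is at (424,235), between the purple one at (424,199) and the pink ones at (424,275) and (468,237). The green brush is at (213,155), the sprue is upright at (148,193), and the float is at (437,150).

```bash
cat > h.py <<'E'
from cell import robot
import cv2,numpy as np
from scipy.spatial.transform import Rotation as Ro
HSV={"blue":((100,120,50),(118,255,255)),"green":((60,70,40),(85,255,255)),"yellow":((20,140,90),(34,255,255)),"white":((0,0,205),(179,25,255))}
def quat(a):  # tool down, closing line at world angle a
    y=np.array([np.cos(a),np.sin(a),0]); z=np.array([0,0,-1.]); x=np.cross(y,z)
    q=Ro.from_matrix(np.c_[x,y,z]).as_quat(); return q[[3,0,1,2]]
def rot(q): return Ro.from_quat(np.asarray(q)[[1,2,3,0]]).as_matrix()
def pose(cam):
    m=robot.camera_model(cam)
    if cam!="wrist": return m,np.array(m["T"])
    s=robot.get_state(); T=np.eye(4); T[:3,:3]=rot(s["tcp_rot"]); T[:3,3]=s["tool_pos"]
    return m,T@m["hand_eye"]
def toworld(px,z,m,T):
    px=np.atleast_2d(px).astype(float)
    d=np.c_[(px[:,0]-m["cx"])/m["fx"],(px[:,1]-m["cy"])/m["fy"],np.ones(len(px))]@T[:3,:3].T
    return (T[:3,3]+d*((z-T[2,3])/d[:,2])[:,None])[:,:2]
def find(im,colour,z,m,T,near,minarea=30):
    """nearest blob of the colour: world centre, long-axis angle, (long, short) mm"""
    k=cv2.inRange(cv2.cvtColor(im,cv2.COLOR_BGR2HSV),*HSV[colour])
    best=None
    for c in cv2.findContours(k,cv2.RETR_EXTERNAL,cv2.CHAIN_APPROX_NONE)[0]:
        if cv2.contourArea(c)<minarea: continue
        w=toworld(c[:,0,:],z,m,T).astype(np.float32)
        (cx,cy),(a,b),t=cv2.minAreaRect(w)
        d=np.hypot(cx-near[0],cy-near[1])
        if best is None or d<best[0]:
            t=np.radians(t if a>b else t+90)
            best=(d,np.array([cx,cy]),(t+np.pi/2)%np.pi-np.pi/2,(max(a,b),min(a,b)))
    return best[1:] if best else None
E
python3 - <<'E'
from h import *
im=cv2.imread("pics/top0.png"); m,T=pose("top")
for c,p in dict(blue=(576,44),green=(453,16),yellow=(596,-49),white=(479,-75)).items():
    print("tray",c,find(im,c,20,m,T,p,500))
for c,p,z in (("blue",(372,-245),55),("green",(580,250),33),("yellow",(484,400),64),("white",(586,-293),43)): print(c,find(im,c,z,m,T,p))
E
```

```text
tray blue (array([575.32861328,  45.65366364]), np.float64(0.23681472565073247), (118.54822540283203, 92.14434814453125))
tray green (array([456.23980713,  17.30555725]), np.float64(0.23082650807114846), (115.8558120727539, 92.30755615234375))
tray yellow (array([598.659729  , -49.75005341]), np.float64(0.23577973802734364), (119.5152816772461, 95.89151000976562))
tray white (array([479.75054932, -78.46996307]), np.float64(0.23425551106695042), (119.14981842041016, 95.17517852783203))
blue (array([ 377.88287354, -253.00820923]), np.float64(1.5569727896826766), (30.8151912689209, 28.056520462036133))
green (array([581.60430908, 256.08694458]), np.float64(-0.7434453867454298), (86.42919158935547, 29.2120361328125))
yellow (array([479.7567749 , 390.87359619]), np.float64(1.4657945429157975), (58.170082092285156, 36.518463134765625))
white (array([ 582.65460205, -293.66604614]), np.float64(-0.3773022821725398), (91.45541381835938, 34.196022033691406))
```

```bash
cat >> h.py <<'E'
def best(p,angles):
    q0=np.array(robot.get_state()["qpos"]); o=[]
    for a in angles:
        j=robot.ik(list(p(a)),quat(a))
        if j is not None and abs(j[5])<2.9: o.append((np.abs(np.array(j)-q0).max()+0.3*abs(j[5]),a))
    return min(o)[1]
def look(colour,xy,z,angles,name,h=150):
    """camera straight above xy, then measure"""
    p=lambda a: np.array([*xy,h])-rot(quat(a))@[66,0,0]
    a=best(p,angles); robot.movep(list(p(a)),quat(a)); robot.hold(0.2)
    m,T=pose("wrist"); im=robot.capture("wrist"); cv2.imwrite(f"pics/{name}.png",im)
    r=find(im,colour,z,m,T,xy,200); print(name,a,r,robot.get_state()["time"]); return r
E
python3 - <<'E'
from h import *
look("blue",(376,-250),50,[np.pi/2,-np.pi/2],"w_blue")
E
```

```text
w_blue 1.5707963267948966 (array([ 377.73779297, -253.70742798]), np.float64(0.0005434505297212677), (29.213075637817383, 28.389394760131836)) 4.0333
```

View pics/w_blue.png

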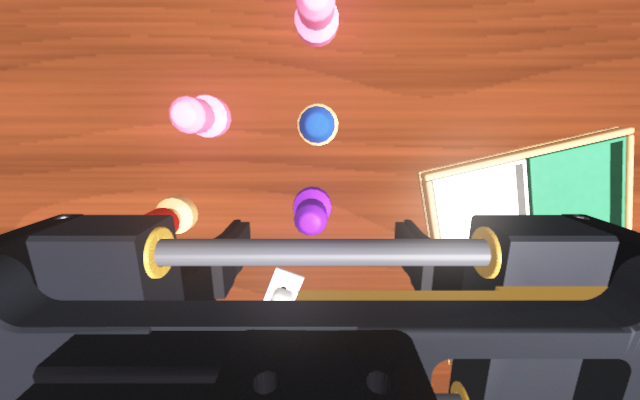

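The blue dabber shows at (318,125), clear of the pink and purple ones. Next I pick and place it.

```bash
cat >> h.py <<'E'
TRAY=dict(blue=(575.5,45.6),green=(456,17.3),yellow=(598.7,-50),white=(480,-78.4)); YAW=0.235
def pickplace(xy,angles,ztcp,opening,tray,tangles,rel):
    s0=lambda:robot.get_state()
    a=best(lambda a:[*xy,ztcp],angles); robot.gripper_to(opening,25)
    robot.movep([*xy,ztcp+70],quat(a))
    print("down hit",robot.move_linear([*xy,ztcp],120,guard=10)); robot.gripper_to(0,25)
    print("grip",s0()["gripper_width"],s0()["finger_force"],s0()["tool_pos"])
    robot.move_linear([*xy,ztcp+110],200)
    t=TRAY[tray]; b=best(lambda a:[*t,ztcp+10],tangles)
    robot.movep([*t,ztcp+90],quat(b)); print("held",s0()["gripper_width"])
    robot.move_linear([*t,ztcp+22],150)
    print("touch",robot.move_linear([*t,ztcp+8.5],30,guard=3),s0()["tool_pos"]-np.array([0,0,ztcp+10]),t)
    robot.gripper_to(rel); robot.move_linear([*t,ztcp+120],200); print(s0()["time"])
E
python3 - <<'E'
from h import *
pickplace((377.8,-253.7),[np.pi/2,-np.pi/2],26,56,"blue",[YAW,YAW+np.pi,YAW+np.pi/2,YAW-np.pi/2],56)
r=look("green",(581.6,256),33,[-.743+np.pi/2,-.743-np.pi/2],"w_green")
m,T=pose("top"); im=robot.capture("top"); cv2.imwrite("pics/top1.png",im[90:300,180:520])
E
```

```text
down hit False
grip 30.557801136330973 24.99528323445702 [ 378.05351799 -253.77885      26.30396366]
held 30.51268313472576
touch True [5.75786672e+02 4.56154047e+01 2.61912843e-01] (575.5, 45.6)
11.1333
w_green -2.3137963267948964 (array([584.11486816, 259.87994385]), np.float64(-0.758423337611172), (86.51605224609375, 25.32403564453125)) 12.925
```

View pics/w_green.png

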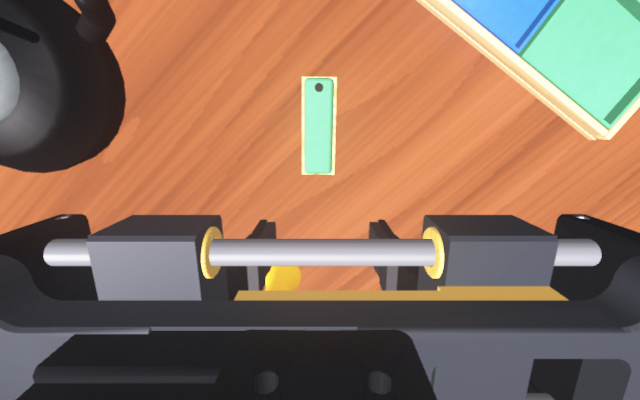

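View pics/top1.png

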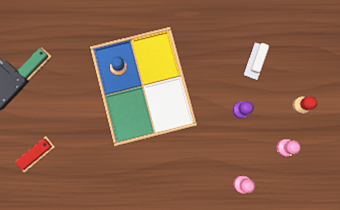

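The blue dabber is standing in its tray, at (118,63) in the crop. The green brush is at (319,126) in the wrist view, right way up and unobstructed.

```bash
python3 - <<'E'
from h import *
g=-.758; H=np.pi/2
pickplace((584.1,259.9),[g+H,g-H],8,50,"green",[YAW+H,YAW-H],42)
r=look("yellow",(483,385),60,[0,H,2*H,-H],"w_yellow",170)
E
```

```text
down hit False
grip 33.54303864158351 25.000728964805603 [584.32800596 260.00920868   8.71152668]
held 33.71287272332304
touch True [4.56385115e+02 1.74872386e+01 4.38783458e-01] (456, 17.3)
19.1667
w_yellow -1.5707963267948966 (array([487.480896  , 405.07919312]), np.float64(1.5691140079342936), (35.89917755126953, 34.64604187011719)) 20.8083
```

View pics/w_yellow.png

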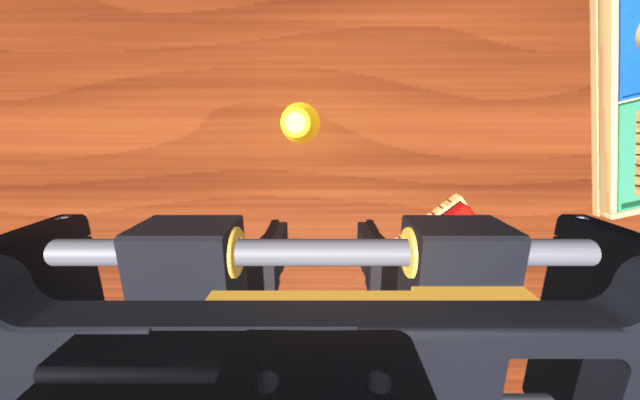

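```bash
python3 - <<'E'
from h import *
m,T=pose("wrist"); print(toworld((295.5,122.5),64,m,T),toworld((300.3,123),3,m,T))
im=robot.capture("scene"); cv2.imwrite("pics/s2.png",cv2.resize(im[150:290,220:460],None,fx=3,fy=3,interpolation=cv2.INTER_CUBIC))
E
```

```text
[[486.78123816 408.58699243]] [[486.84804221 408.6928934 ]]
```

View pics/s2.png

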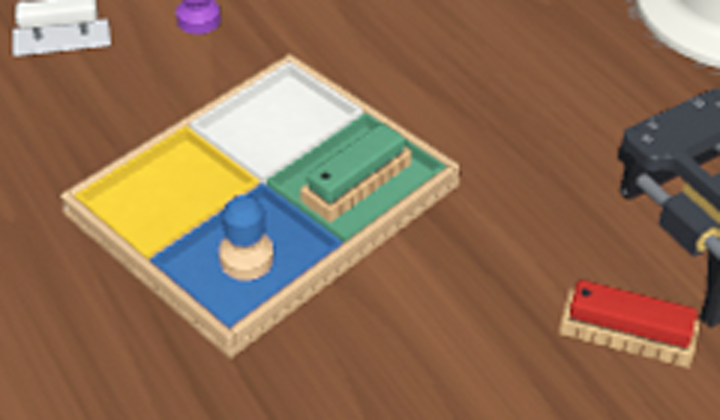

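The scene crop shows the green brush flat and bristles down in its tray, at (357,170), and the dabber upright at (245,237). Both sprue measurements agree at (486.8, 408.6), so it is upright.

```bash
python3 - <<'E'
from h import *
H=np.pi/2
pickplace((486.8,408.6),[0,H,2*H,-H],28,60,"yellow",[YAW,YAW+np.pi,YAW+H,YAW-H],56)
r=look("white",(584,-294),43,[-.377+H,-.377-H],"w_white")
E
```

```text
down hit False
grip 27.199163028433908 23.95617521564418 [486.85252485 408.61274399  28.07323246]
held 27.216675901478506
touch True [ 5.98996983e+02 -4.99458286e+01 -7.86595675e-02] (598.7, -50)
28.3667
w_white -1.9477963267948966 (array([ 589.52185059, -302.49960327]), np.float64(-0.37744995445498475), (78.33240509033203, 31.833127975463867)) 29.8417
```

View pics/w_white.png

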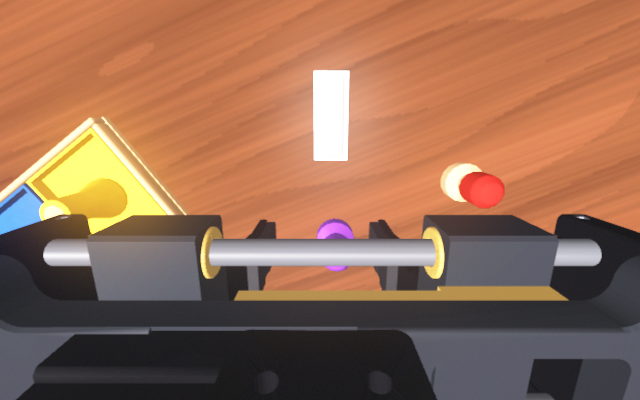

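The white blob at (331,115) is the whole float, with plate and handle blown out together. Its size matches the plate at z≈5, so I recompute its centre at that height.

```bash
python3 - <<'E'
from h import *
H=np.pi/2
m,T=pose("wrist"); r=find(cv2.imread("pics/w_white.png"),"white",5,m,T,(590,-300),200); print(r)
pickplace(tuple(r[0]),[r[1]+H,r[1]-H],15,56,"white",[YAW+H,YAW-H],44)
j=robot.get_state()["qpos"]; robot.movep([400,300,300],quat(0.3-H))
im=robot.capture("scene"); cv2.imwrite("pics/s3.png",cv2.resize(im[100:290,200:460],None,fx=3,fy=3,interpolation=cv2.INTER_CUBIC))
im=robot.capture("top"); cv2.imwrite("pics/t3.png",cv2.resize(im[90:300,180:520],None,fx=2,fy=2)); print(robot.get_state()["time"])
E
```

```text
(array([ 590.13049316, -303.99298096]), np.float64(-0.3775105413697837), (89.4261245727539, 36.34104537963867))
down hit False
grip 21.64687456945804 25.00002633780241 [ 590.12480478 -304.0811417    15.09727339]
held 22.124163783831072
touch True [ 4.80284185e+02 -7.83121405e+01 -1.34439247e-01] (480, -78.4)
36.1
37.75
```

View pics/s3.png

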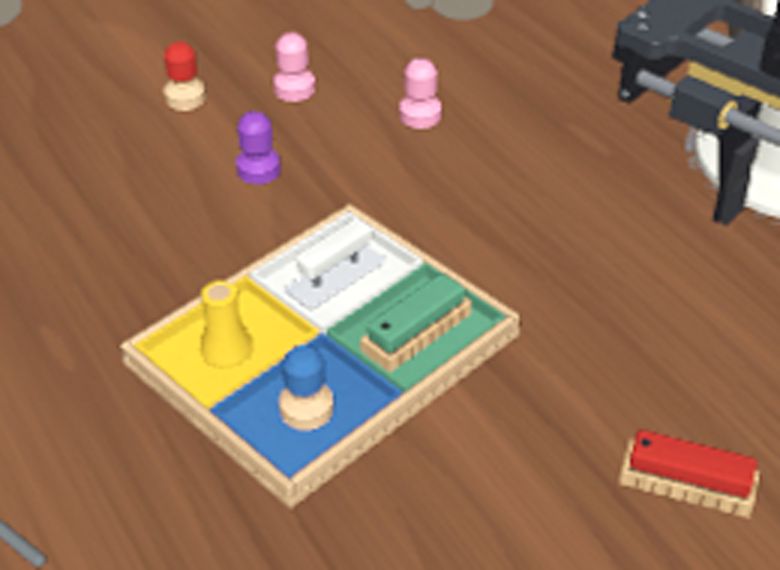

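View pics/t3.png

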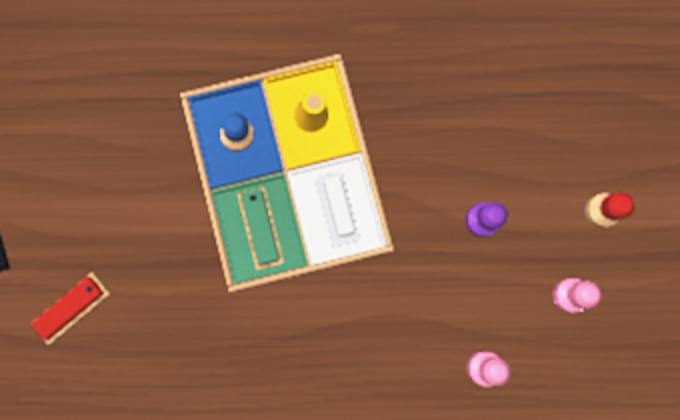

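All four tools stand flat in their own trays: blue at (236,130), yellow at (312,112), green at (261,228) and white at (340,208) in the top crop. The red tools and the look-alikes have not been moved.

```bash
python3 -c "
from cell import robot
print(robot.hand_in())"
```

```text
the job is handed in; nothing more can be done
None
```

The blue dabber, green brush, yellow sprue pattern and white float are each flat and right way up in the tray of their own colour; the red tools and look-alikes were left alone, and I handed the job in at about 38 s of the 104 s allowed.

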